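# Hold the label printer's roll guides open at the width index

### The job

The ward's label printer stands with its lid up and its two sprung roll guides closed; a new roll is to be dropped in. Take the roll guide nearer the robot, pull it smoothly outward (toward the robot) until its pointer lines up with the line on the sliding width index, not pulling it past, and keep it steady there for a good three seconds without letting it slip back or snap shut. Finish while still holding it at the line; leave the width index where it is set and do not disturb the things standing around the printer.

Things in the scene. Friction and masses are not known exactly. Their poses are not given: they have to be found in the camera images.
- printer: off-white label printer fixed on the desk, 240 x 216 mm, side walls 100 mm high (inner faces at y = -92 and +92 mm), lid up at its rear to 340 mm. Origin mid-underside; x from its front to its rear (lid), y along the guides' travel from near to far guide, z up. It stands side-on, front to the robot's left, so -y points roughly at the robot; turned up to 17 degrees either way
- guide_near (a joint): travel in m of the roll guide nearer the robot: 0 closed (as found), grows as it is pulled out along printer -y, end stop 0.036. Both guides are geared together (the far one moves out equally). The springs resist with about 5 N at 0, rising to 10 N at 0.034, and snap it shut if let go
- guide_near_top (a point): point inside the near guide's upright white plate, mid-thickness, 115 mm above the desk. Plate 8 mm thick (printer y), 40 mm wide (printer x), round top with crown at 132 mm, both faces plain down to 93 mm; below, a white 25 mm core hub stands 10 mm inward. Closed: 44 mm between the two plates, 62 mm from the plate to the side wall. Open above; the lid is 85 mm toward the printer's rear
- guide_far_top (a point): the same point on the other, far guide, a mirror image of the near one
- pointer_tip (a point): tip of the near guide's pointer, 80 mm above the desk: a 3 mm thick blade on a white arm which runs from the guide's plate over the printer's front deck, 88 mm in front (printer -x) of guide_near_top; moves with the guide
- index_line (a point): the mark: a raised white line 2.5 mm wide along printer x on the width index, a black tab 20 x 12 mm on the aluminium scale on the deck, just in front of the pointer. The point is 80 mm above the desk at the line's end nearest the pointer (4 mm in front of the tip). In line when tip and line have the same printer y
- width_index (a joint): position in m of the width index along printer -y; equals the near guide's travel at which the pointer is in line with it. Set between 0.014 and 0.030, held by friction (4 N)
- label_roll: new roll of white labels, 96 mm diameter, 80 mm high, standing on its end on the desk in front of the printer; origin at the middle of its underside; leave alone
- stapler: stapler, 150 x 36 x 50 mm, black and grey, on the desk beyond the printer; origin at the middle of its underside; leave alone
- pen_pot: grey round pen pot, 72 mm diameter, 95 mm high, with pens standing out to 150 mm, on the desk behind the printer's lid; origin at the middle of its underside; leave alone

How it is judged:
On the way:
1. the near guide is pulled out with its pointer on the index line and held steady there by the fingers for three seconds (y of pointer_tip in the frame of index_line between -0.003 and 0.003 m and contact force between the fingers and guide_near above 1.5 N), for 3 s.
At the end, for the whole second after the job is handed in: the fingers still hold the near guide (contact force over 1.5 N), it is at rest, its pointer is within 3 mm of the index line, and the width index is within 3 mm of where it was set (all of step 1 and velocity of joint guide_near between -0.01 and 0.01 m/s and distance of index_line from where it was at the start of the episode below 0.003 m); the arm keeps its last pose, push and grip.
It fails at once if the guide is pulled more than 5 mm past the index line (y of pointer_tip in the frame of index_line below -0.005 m).
It fails at once if the guide slips back or snaps shut (faster than 0.2 m/s) (velocity of joint guide_near below -0.2 m/s).
It fails at once if the width index is shifted from its setting by more than 3 mm (distance of index_line from where it was at the start of the episode above 0.003 m).
It fails at once if the label roll, stapler or pen pot is moved by more than 20 mm (distance of any of label_roll, stapler, pen_pot from where it was at the start of the episode above 0.02 m).
It also fails if it takes over 38 s, if anything falls off the work surface, if the arm or the gripper's body presses on something with over 40 N, if the wrist force passes 120 N, or if a joint passes its speed limit or range.

### The arm

A 6-joint arm with a two-finger parallel gripper is mounted at the origin on the work surface. World frame = base frame: x ahead of the robot, y to its left, z up, the work surface at z = 0. Lengths are in m, angles in rad, forces in N, time in s.
With the tool pointing down it reaches from about 0.25 to 0.725 m from the base axis. Payload 4 kg.
Tool frame: the origin (TCP) lies on the centre line of the jaws, within the pads' length; the fingertips stand tip_reach ahead of it and the grasp point (between the pads) lies 5 mm behind it (tip_reach is the distance from the TCP to the fingertips, in m); z points along the fingers, y is the direction in which the jaws open and shut (so a half turn about z gives the same grasp; the last joint's range is limited). The gripper opens to 85 mm and grips with 20 to 120 N. Pads are 22 mm wide; open, the fingers measure 114 mm over their backs; the gripper's body (76 mm by 85 mm) begins 54 mm behind the grasp point. The pads swing forward as they close: fully open they stand 13 mm farther back than shut.
Start: joints at [-1.225, 0.241, 0.005, 1.335, 0, 1.571], TCP at [0.169, -0.47, 0.245] pointing down, gripper open.
Joint ranges: [-2.72, 2.72], [-1.05, 1.87], [-1.09, 1.28], [-1.99, 2.15], [-1.42, 1.44], [-3.14, 3.14]. Speed limits (rad/s): [2.79, 2.79, 3.14, 3.14, 3.14, 3.14].

### API

Orientations are given as a unit quaternion [x, y, z, w].
In Python, from workcell import * gives the robot as it stands.
- The arm moves only by the tool arm_command, never from a script. Its arguments are lists of equal length, an entry for each row: "translation": the shift along the tool's x, y, z in cm, a list of three; "turn": the turn about the tool's z in rad; "hand": the closure, from 0 (fully open) to 1 (shut). In form: {"translation": [[x, y, z], ...], "turn": [turn, ...], "hand": [hand, ...]}. A call has 1 to 5 rows; each row is the pose to reach, as a shift and turn from the pose commanded when the call began, along the tool's axes at that moment; what a row does not reach only later rows make up. A row lasts 1/12 s, in which the tool goes at most 41.7 mm and 7.16 degrees, less where a joint would pass 70% of its speed; a pose out of reach is approached as far as the arm can. A call with a gripper value outside its range is refused whole. The fingers move at their own pace and stop on an object; the grip force is fixed at half the most. Time passes only in rows, so rows that repeat a pose let the fingers close. It gives the time, the measured TCP pose, the force and the opening at its end, in the units of the state.
- get_obs(): the state, without advancing time (a new reading comes with each control period).
- camera(name): name is "scene" or "top" or "wrist"; returns (picture, depth): 400x640x3 uint8, red, green, blue; 400x640 float32, m along the optical axis (not along the pixel's ray), 0 where there is no reading.
- camera_info(name): a dict with "mtx" (3x3 intrinsics, pixels), "world_to_cam" (4x4, takes a point from world to camera coordinates). Camera axes: x right, y down, z forward; pixel columns grow to the right and rows downward; lengths in m; the calibration is good to about 2 mm. A picture is of the moment at which its call begins: read the wrist's pose just before it. camera_info takes no time and is no camera call; for the wrist camera it gives the pose at the moment of the call.
- job_done(): hands the job in, once; it reports no verdict.
Trained networks look in the newest picture that a camera, given by its name, has taken for a name from the list of things; names that differ only in an ending like _2 or _b are one class to them, and where a whole thing is asked for, a point or a joint stands for the part that bears it (a point fixed in the world has none). Each returns a list of dicts, best first, with "conf" (0 to 1); they miss things now and then, are a little off and sometimes report something else, mostly with a low value. They report only what shows in the picture. A call takes as long as a camera call.
- search_frame(camera, name): "location" ([row, column] in pixels, amid what is visible of it).
- spot_point(camera, name): "location" ([row, column] in pixels: a listed point, or the origin of a listed thing).
The state is a dict: "clock": time; "joint_pos": joint angles; "joint_vel": joint speeds; "tau": joint torques, N m; "eef_pos": TCP position; "tool_rot": TCP orientation; "ft_force": force on the tool from outside, world axes, zero at the start; "ft_torque": the same for the moment, N m; "grip_width": finger opening in m.
Only numpy, scipy, OpenCV 4.12 (cv2) and the standard library are available. Lean on these libraries where they do the work, as an engineer would, in place of code of your own. Each camera call takes 0.05 s, during which the arm holds its last target. There are 200 camera calls.

## Working session

There is one attempt and no reset: what is moved stays moved. The work goes in short steps, Python scripts to look and compute and a tool call to move; the robot and the scene stay as the last step left them, time stands still between calls to the robot, and variables do not carry over. Pictures are saved under pics/ and viewed, about 8 in all and at most 12, crops included, and the job is handed in when it is done.

Besides the shell and the picture viewer there is one more tool, called after "Request:" in YAML: its name, and indented under it one key for each argument. arm_command: Moves the arm, as the interface text tells. Its arguments: {"type":"object","properties":{"translation":{"type":"array","items":{"type":"array","items":{"type":"number"}}},"turn":{"type":"array","items":{"type":"number"}},"hand":{"type":"array","items":{"type":"number"}}},"required":["translation","turn","hand"]}

```bash
mkdir -p pics; cat > h.py <<'E'
from workcell import *
import numpy as np, cv2
def unproj(c,px,z=None,depth=None,info=None):
    i=info or camera_info(c); K=np.array(i["mtx"]);T=np.linalg.inv(np.array(i["world_to_cam"]))
    r,q=px; d=np.linalg.inv(K)@[q,r,1.]
    if z is not None:
        w=T[:3,:3]@d; s=(z-T[2,3])/w[2]; return T[:3,3]+s*w
    return T[:3,:3]@(d*depth)+T[:3,3]
def snap(c,name):
    i=camera_info(c); p,d=camera(c); cv2.imwrite(f"pics/{name}.png",cv2.cvtColor(p,cv2.COLOR_RGB2BGR)); return p,d,i
E
python3 - <<'E'
from h import *
np.set_printoptions(precision=4,suppress=True)
print(get_obs())
for c in("top","scene"):
    p,d,i=snap(c,c+"1")
    for n,z in(("guide_near_top",.115),("guide_far_top",.115),("pointer_tip",.08),("index_line",.08),("printer",0),("label_roll",0),("pen_pot",0),("stapler",0)):
        for r in spot_point(c,n)[:2]: print(c,n,np.array(r["location"]),round(r["conf"],2),unproj(c,r["location"],z,info=i))
E
```

```text
{'clock': 0.0, 'joint_pos': array([-1.225 ,  0.2414,  0.0037,  1.3352,  0.    ,  1.5708]), 'joint_vel': array([ 0.0007, -0.0009,  0.0007, -0.0005,  0.0013,  0.    ]), 'tau': array([  0.0003, -37.2322,  25.2406,   0.0172,   0.    ,   0.    ]), 'eef_pos': array([ 0.1693, -0.4698,  0.2444]), 'tool_rot': array([ 0.9851,  0.172 , -0.0002, -0.001 ]), 'ft_force': array([ 0.4631,  0.5683, -0.0883]), 'ft_torque': array([-0.0221,  0.0146,  0.003 ]), 'grip_width': 0.08529359929361009}
top guide_near_top [215.2 307.3] 0.64 [0.5531 0.0649 0.115 ]
top guide_near_top [225.4 266. ] 0.44 [0.5336 0.1532 0.115 ]
top guide_far_top [189.  294.7] 0.72 [0.6106 0.0908 0.115 ]
top guide_far_top [155.6 258.7] 0.66 [0.6867 0.168  0.115 ]
top index_line [236.1 266.3] 0.54 [0.5133 0.1572 0.08  ]
top label_roll [203.1 198.8] 0.92 [0.6029 0.33   0.    ]
top stapler [211.5 305.9] 0.68 [0.5756 0.0715 0.    ]
top stapler [157.5 256.3] 0.55 [0.7124 0.1904 0.    ]
scene guide_near_top [174.  327.2] 0.58 [0.5625 0.0572 0.115 ]
scene guide_far_top [184.5 346.6] 0.55 [0.6044 0.0819 0.115 ]
scene pointer_tip [150.6 357. ] 0.97 [0.5273 0.1544 0.08  ]
scene index_line [149.7 353.7] 0.62 [0.5216 0.1489 0.08  ]
scene printer [189.5 346.6] 0.9 [ 0.572   0.1051 -0.    ]
scene label_roll [158.9 431.7] 0.91 [0.6005 0.3332 0.    ]
scene stapler [219.3 407.3] 0.59 [ 0.7074  0.1932 -0.    ]
```

```bash
python3 - <<'E'
import cv2
a=cv2.imread("pics/top1.png")[120:290,180:400]; b=cv2.imread("pics/scene1.png")[90:260,240:460]
cv2.imwrite("pics/c1.png",cv2.resize(a,None,fx=3.5,fy=3.5,interpolation=cv2.INTER_CUBIC))
cv2.imwrite("pics/c2.png",cv2.resize(b,None,fx=3.5,fy=3.5,interpolation=cv2.INTER_CUBIC))
E
```

```text
(no output)
```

View pics/c1.png

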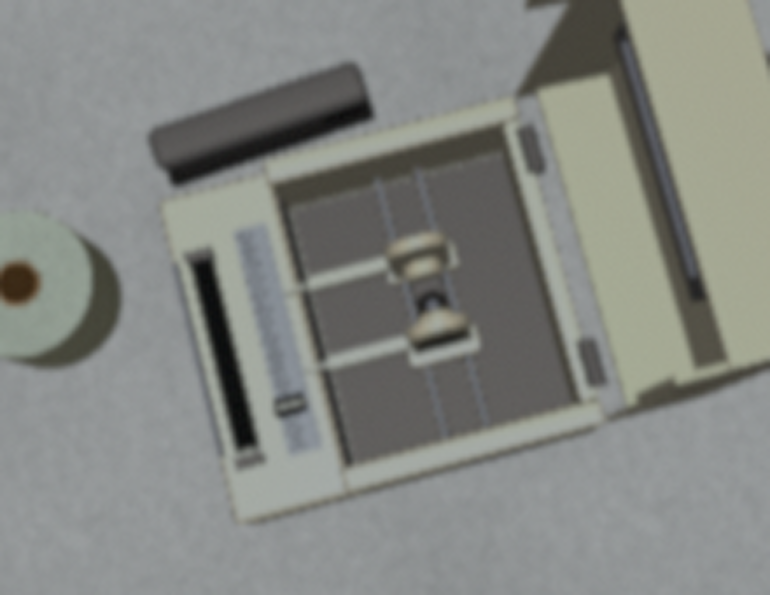

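View pics/c2.png

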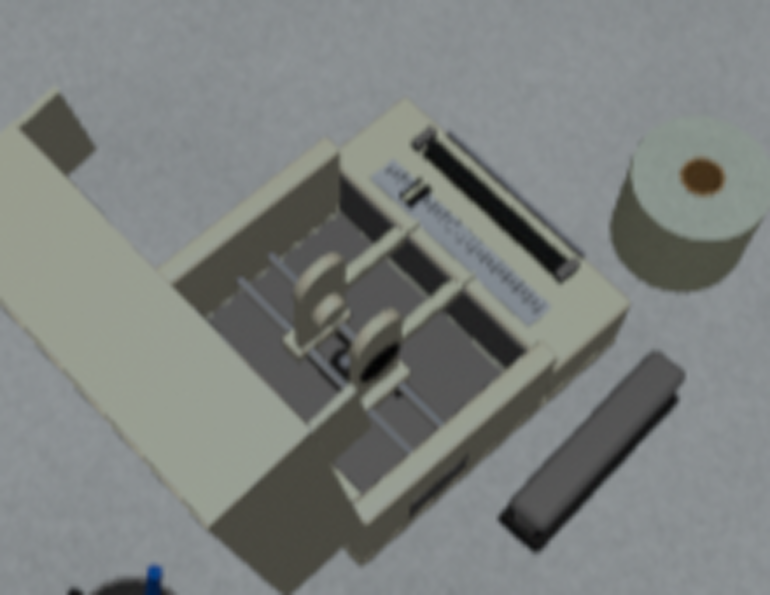

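Top crop: near guide plate at about (440,325), its pointer at (322,367), the index line at (290,404); the printer is turned about 15°, its -y pointing toward the robot and to its right. Scene crop: lid to the robot's right, so I swing in on the near side.

Request:
arm_command:
  translation:
    - [2.2,-3,-0.4]
    - [4.4,-6,-0.8]
    - [6.5,-9,-1.2]
    - [8.6,-12,-1.6]
    - [10.8,-15,-2]
  turn: [-0.1,-0.2,-0.3,-0.4,-0.5]
  hand: [0,0,0,0,0]

```text
clock: 1.32
eef_pos: [0.2202, -0.2911, 0.2654]
tool_rot: [0.911, 0.412, 0.0, 0.0]
ft_force: [1.0, -0.5, 0.7]
grip_width: 0.0852
```

Request:
arm_command:
  translation:
    - [3.3,-1.6,-0.4]
    - [6.6,-3.2,-0.8]
    - [9.9,-4.8,-1.2]
    - [13.3,-6.4,-1.6]
    - [16.6,-8,-2]
  turn: [-0.1,-0.2,-0.3,-0.4,-0.5]
  hand: [0,0,0,0,0]

```text
clock: 1.73
eef_pos: [0.2704, -0.1138, 0.2858]
tool_rot: [0.781, 0.625, 0.0, 0.001]
ft_force: [1.3, -0.1, 0.7]
grip_width: 0.0854
```

Request:
arm_command:
  translation:
    - [3.7,0.2,0]
    - [7.4,0.4,0]
    - [11,0.6,0]
    - [14.7,0.8,0]
    - [18.4,0.9,0]
  turn: [-0.1,-0.2,-0.3,-0.4,-0.494]
  hand: [0.3,0.3,0.3,0.3,0.3]

```text
clock: 2.15
eef_pos: [0.3204, 0.0639, 0.2857]
tool_rot: [0.604, 0.797, 0.001, 0.001]
ft_force: [0.9, -0.1, 0.4]
grip_width: 0.0597
```

Request:
arm_command:
  translation:
    - [0,3.4,0]
    - [0,6.8,0]
    - [0,10.2,0]
    - [0,13.6,0]
    - [0,17,0]
  turn: [0,0,0,0,0]
  hand: [0.4,0.5,0.5,0.5,0.5]

```text
clock: 2.57
eef_pos: [0.4856, 0.108, 0.2852]
tool_rot: [0.606, 0.796, 0.0, 0.0]
ft_force: [0.1, 0.3, 0.4]
grip_width: 0.0428
```

```bash
python3 - <<'E'
from h import *
np.set_printoptions(precision=4,suppress=True)
o=get_obs();print(o["eef_pos"],o["tool_rot"],o["grip_width"],o["joint_pos"])
p,d,i=snap("wrist","w1"); T=np.linalg.inv(i["world_to_cam"]);print(T)
for n,z in(("guide_near_top",.115),("guide_far_top",.115),("pointer_tip",.08),("index_line",.08)):
    for r in spot_point("wrist",n)[:2]: print(n,np.array(r["location"]),round(r["conf"],2),unproj("wrist",r["location"],z,info=i))
E
```

```text
[0.4856 0.108  0.2852] [0.6055 0.7958 0.0001 0.0001] 0.042826346973305285 [ 0.219   0.2219  0.0842  1.4329 -0.      1.5198]
[[ 0.9637  0.2548  0.08    0.4657]
 [ 0.267  -0.9185 -0.2916  0.1833]
 [-0.0008  0.3023 -0.9532  0.4152]
 [ 0.      0.      0.      1.    ]]
guide_near_top [227.3 371.5] 0.69 [0.554  0.0711 0.115 ]
guide_far_top [229.1 420.7] 0.6 [0.6076 0.0837 0.115 ]
pointer_tip [143.4 376.7] 0.8 [0.5372 0.1581 0.08  ]
index_line [143.2 361. ] 0.47 [0.5199 0.1535 0.08  ]
```

View pics/w1.png

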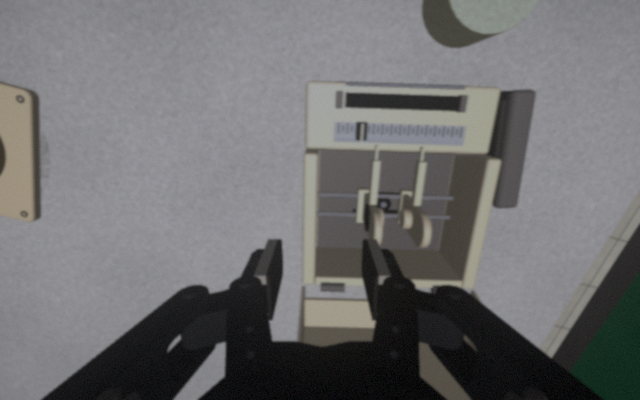

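Request:
arm_command:
  translation:
    - [-1.9,1.9,1.5]
    - [-3.8,3.8,3]
    - [-5.7,5.6,4.5]
    - [-5.7,5.6,6]
    - [-5.7,5.6,6]
  turn: [0,0.03,0.03,0.03,0.03]
  hand: [0.5,0.5,0.5,0.5,0.5]

```text
clock: 3.23
eef_pos: [0.5511, 0.0657, 0.2227]
tool_rot: [0.619, 0.786, -0.002, -0.002]
ft_force: [0.3, 0.4, -0.7]
grip_width: 0.0428
```

```bash
python3 - <<'E'
from h import *
np.set_printoptions(precision=4,suppress=True)
o=get_obs();print(o["eef_pos"],o["tool_rot"],o["grip_width"])
p,d,i=snap("wrist","w2"); 
for n,z in(("guide_near_top",.115),("guide_far_top",.115),("pointer_tip",.08),("index_line",.08)):
    for r in spot_point("wrist",n)[:2]: print(n,np.array(r["location"]),round(r["conf"],2),unproj("wrist",r["location"],z,info=i))
b=cv2.imread("pics/w2.png"); cv2.imwrite("pics/w2c.png",cv2.resize(b[0:300,170:570],None,fx=2,fy=2,interpolation=cv2.INTER_CUBIC))
E
```

```text
[0.5511 0.0657 0.2227] [ 0.6186  0.7857 -0.002  -0.002 ] 0.04277102903660498
guide_near_top [194.6 327.9] 0.56 [0.5554 0.0708 0.115 ]
guide_far_top [196.9 389. ] 0.93 [0.6064 0.0811 0.115 ]
pointer_tip [ 84.5 329.9] 0.87 [0.5358 0.1584 0.08  ]
index_line [ 83.9 310.7] 0.55 [0.5194 0.1549 0.08  ]
index_line [139.3 348.7] 0.51 [0.5642 0.1166 0.08  ]
```

View pics/w2c.png

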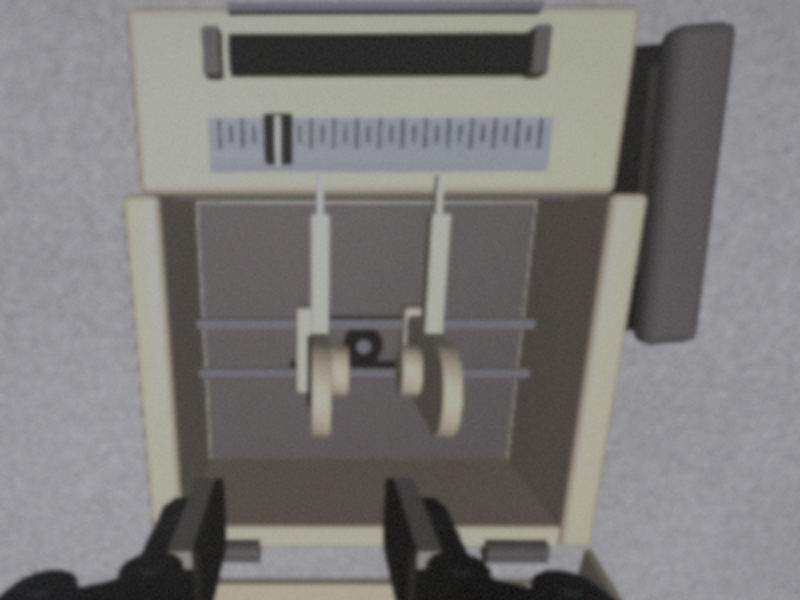

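Aligned with the printer's axes now (rails, slot level). In the crop, the near plate top is at (320,385), the pointer tip at (320,178) and the index line's end at (277,163).

```bash
python3 - <<'E'
from h import *
import workcell
print([n for n in dir(workcell) if n[0]!='_']); print(globals().get('tip_reach'))
i=camera_info("wrist"); ax=np.array([.972,.235,0])
a=unproj("wrist",(89,330),.08,info=i);b=unproj("wrist",(81.5,308.5),.08,info=i);print(a,b,(a-b)@ax)
print(unproj("wrist",(195,330),.125,info=i))
E
```

```text
['Unreachable', 'camera', 'camera_info', 'get_obs', 'job_done', 'search_frame', 'spot_point', 'tip_reach']
0.014
[0.5398847 0.1569305 0.08     ] [0.5198693  0.15845204 0.08      ] 0.01909741067591145
[0.55953437 0.07429809 0.125     ]
```

Request:
arm_command:
  translation:
    - [0.4,0.5,2.4]
    - [0.4,0.5,4.8]
    - [0.4,0.5,7.2]
    - [0.4,0.5,9.3]
    - [0.4,0.5,9.3]
  turn: [0,0,0,0,0]
  hand: [0.5,0.5,0.5,0.5,0.5]

```text
clock: 3.9
eef_pos: [0.5542, 0.0723, 0.1293]
tool_rot: [0.617, 0.787, -0.002, -0.002]
ft_force: [-0.9, 0.2, -1.0]
grip_width: 0.0421
```

```bash
python3 - <<'E'
from h import *
np.set_printoptions(precision=4,suppress=True)
o=get_obs();print(o["eef_pos"],o["tool_rot"],o["grip_width"],o["ft_force"])
p,d,i=snap("wrist","w3"); 
for n,z in(("guide_near_top",.115),("pointer_tip",.08),("index_line",.08)):
    for r in spot_point("wrist",n)[:2]: print(n,np.array(r["location"]),round(r["conf"],2),unproj("wrist",r["location"],z,info=i))
b=cv2.imread("pics/w3.png"); cv2.imwrite("pics/w3c.png",cv2.resize(b[0:300,120:520],None,fx=2,fy=2,interpolation=cv2.INTER_CUBIC))
E
```

```text
[0.5542 0.0723 0.1293] [ 0.6174  0.7866 -0.0023 -0.0023] 0.04207308950580533 [-0.8706  0.2452 -1.0044]
guide_near_top [255.9 323.1] 0.66 [0.5562 0.0701 0.115 ]
pointer_tip [ 85.7 327.4] 0.65 [0.5369 0.1582 0.08  ]
pointer_tip [ 81.2 297.1] 0.54 [0.5195 0.1565 0.08  ]
index_line [ 79.2 295.3] 0.84 [0.5183 0.1573 0.08  ]
```

View pics/w3c.png

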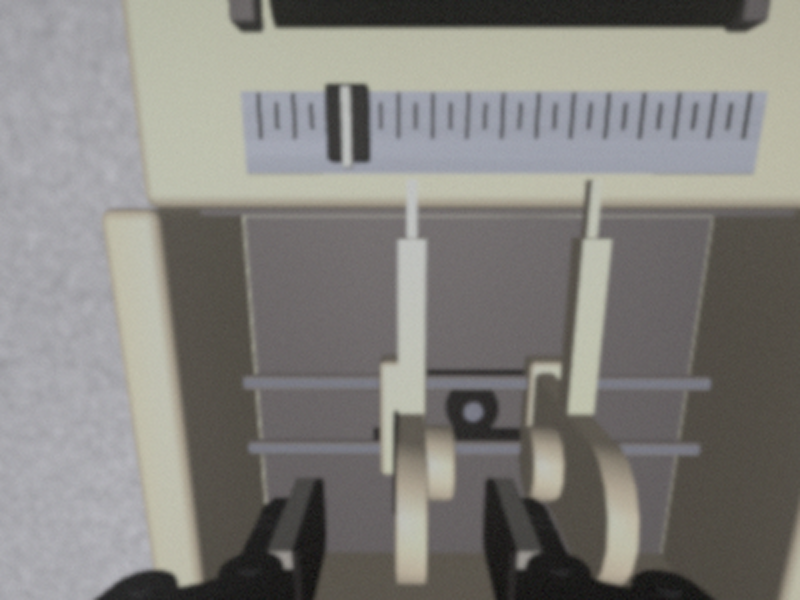

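Request:
arm_command:
  translation:
    - [-0.2,0.1,0.9]
    - [-0.2,0.1,1.7]
    - [-0.2,0.1,1.7]
    - [-0.2,0.1,1.7]
    - [-0.2,0.1,1.7]
  turn: [0,0,0,0,0]
  hand: [0.5,0.5,0.55,0.65,0.75]

```text
clock: 4.52
eef_pos: [0.5586, 0.0704, 0.1152]
tool_rot: [0.618, 0.786, -0.0, -0.0]
ft_force: [-0.6, 0.8, 0.7]
grip_width: 0.0221
```

Request:
arm_command:
  translation:
    - [0,0,0]
    - [0,0,0]
    - [0,0,0]
    - [0,0,0]
    - [0,0,0]
  turn: [0,0,0,0,0]
  hand: [0.8,0.85,0.9,1,1]

```text
clock: 4.93
eef_pos: [0.5567, 0.07, 0.1154]
tool_rot: [0.618, 0.786, -0.001, -0.001]
ft_force: [-6.4, -2.5, 3.7]
grip_width: 0.0071
```

```bash
cat >> h.py <<'E'
def check(tag):
    np.set_printoptions(precision=4,suppress=True)
    o=get_obs();print(o["clock"],o["eef_pos"],o["tool_rot"],o["grip_width"],o["ft_force"])
    p,d,i=snap("wrist",tag); ax=np.array([.972,.235,0])
    P={}
    for n in("pointer_tip","index_line"):
        for r in spot_point("wrist",n)[:2]:
            w=unproj("wrist",r["location"],.08,info=i);P.setdefault(n,w); print(n,np.array(r["location"]),round(r["conf"],2),w,w@ax)
    b=cv2.imread(f"pics/{tag}.png"); cv2.imwrite(f"pics/{tag}c.png",cv2.resize(b[30:250,200:460],None,fx=3,fy=2.7,interpolation=cv2.INTER_CUBIC))
E
python3 -c "from h import *;check('w4')"
```

```text
4.9333 [0.5567 0.07   0.1154] [ 0.6178  0.7863 -0.0015 -0.0011] 0.007136471464602659 [-6.3924 -2.4731  3.7456]
pointer_tip [ 83.4 324.2] 0.89 [0.5378 0.1558 0.08  ] 0.5593301918951239
index_line [ 74.7 286.5] 0.95 [0.5175 0.1553 0.08  ] 0.5395349275384539
```

View pics/w4c.png

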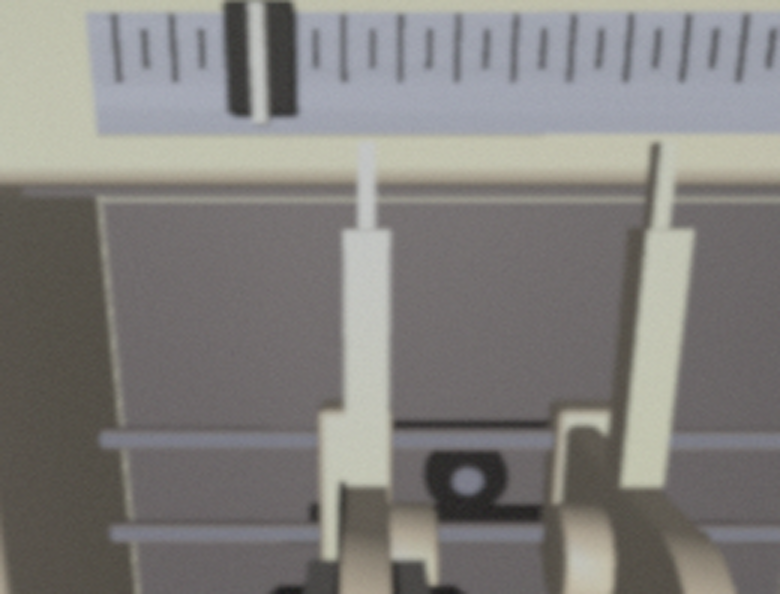

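Gripped (7 mm opening); tip at crop (367,145), line at (260,120): about 19 mm to go. Pulling part-way first.

Request:
arm_command:
  translation:
    - [0,-0.2,0]
    - [0,-0.4,0]
    - [0,-0.7,0]
    - [0,-1.0,0]
    - [0,-1.2,0]
  turn: [0,0,0,0,0]
  hand: [1,1,1,1,1]

```text
clock: 5.5
eef_pos: [0.5493, 0.0682, 0.1155]
tool_rot: [0.618, 0.786, 0.002, 0.002]
ft_force: [6.3, 1.3, -5.7]
grip_width: 0.007
```

```bash
python3 -c "from h import *;check('w5')"
```

```text
5.5 [0.5493 0.0682 0.1155] [0.6177 0.7864 0.002  0.0016] 0.006995177667451245 [ 6.3289  1.2817 -5.7439]
pointer_tip [ 82.9 322. ] 0.85 [0.5294 0.1541 0.08  ] 0.5507668827469309
index_line [ 74.2 303. ] 0.72 [0.5187 0.1558 0.08  ] 0.5407962719955133
```

Request:
arm_command:
  translation:
    - [0,-0.2,0]
    - [0,-0.4,0]
    - [0,-0.6,0]
    - [0,-0.8,0]
    - [0,-0.8,0]
  turn: [0,0,0,0,0]
  hand: [1,1,1,1,1]

```text
clock: 6.07
eef_pos: [0.5417, 0.0664, 0.1155]
tool_rot: [0.618, 0.786, 0.002, 0.002]
ft_force: [6.6, 1.3, -6.3]
grip_width: 0.0071
```

```bash
python3 -c "from h import *;check('w6')"
```

```text
6.0667 [0.5417 0.0664 0.1155] [0.6177 0.7864 0.0021 0.0017] 0.007132500821398188 [ 6.5819  1.2987 -6.2517]
pointer_tip [ 80.2 323.2] 0.81 [0.5222 0.1537 0.08  ] 0.5436805859900771
index_line [ 72.8 316.7] 0.89 [0.518  0.1564 0.08  ] 0.5402636203156659
```

View pics/w6c.png

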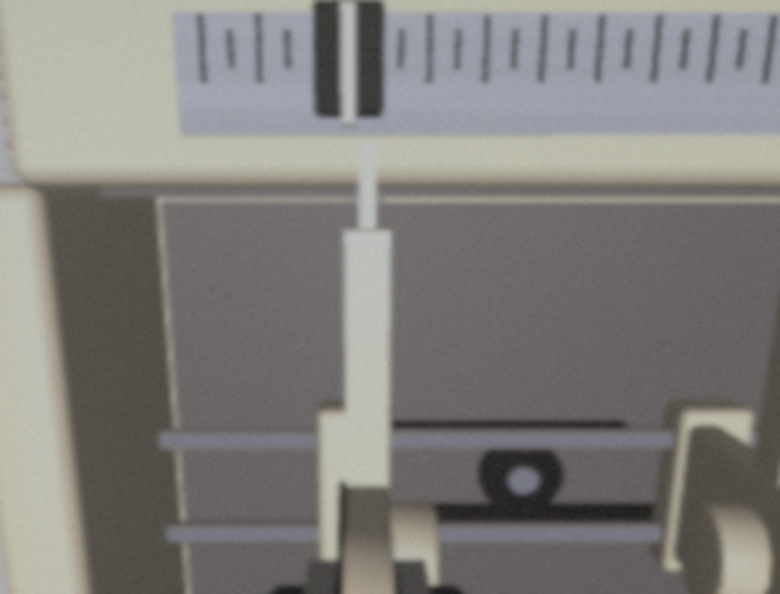

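Tip at (368,147), line at (348,122): 3.4 mm left by both measures.

Request:
arm_command:
  translation:
    - [0,-0.1,0]
    - [0,-0.2,0]
    - [0,-0.33,0]
    - [0,-0.33,0]
    - [0,-0.33,0]
  turn: [0,0,0,0,0]
  hand: [1,1,1,1,1]

```text
clock: 6.63
eef_pos: [0.5389, 0.0656, 0.1155]
tool_rot: [0.618, 0.786, 0.002, 0.002]
ft_force: [7.4, 1.9, -6.7]
grip_width: 0.007
```

```bash
python3 -c "from h import *;check('w7')"
```

```text
6.6333 [0.5389 0.0656 0.1155] [0.6177 0.7864 0.0023 0.0018] 0.006973180306914262 [ 7.3957  1.851  -6.6819]
pointer_tip [ 83. 323.] 0.92 [0.5196 0.1516 0.08  ] 0.5406725826995152
index_line [ 73.3 321.4] 0.77 [0.5176 0.156  0.08  ] 0.5398173608325157
index_line [159.6 371.1] 0.57 [0.556  0.1184 0.08  ] 0.5683114204916774
```

View pics/w7c.png

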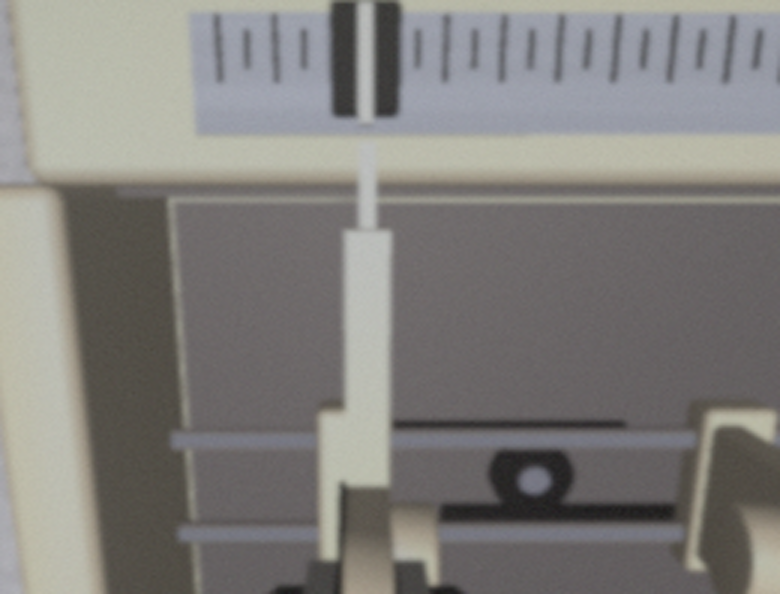

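The pointer (368,147) and line (366,122) are in line to within 0.5 mm. I'll hold here for over 3 s (8 calls, about 3.3 s, plus a margin).

Request:
arm_command:
  translation:
    - [0,0,0]
    - [0,0,0]
    - [0,0,0]
    - [0,0,0]
    - [0,0,0]
  turn: [0,0,0,0,0]
  hand: [1,1,1,1,1]

```text
clock: 7.2
eef_pos: [0.5389, 0.0656, 0.1155]
tool_rot: [0.618, 0.786, 0.002, 0.002]
ft_force: [6.7, 1.4, -6.3]
grip_width: 0.0071
```

Request:
arm_command:
  translation:
    - [0,0,0]
    - [0,0,0]
    - [0,0,0]
    - [0,0,0]
    - [0,0,0]
  turn: [0,0,0,0,0]
  hand: [1,1,1,1,1]

```text
clock: 7.62
eef_pos: [0.5389, 0.0657, 0.1155]
tool_rot: [0.618, 0.786, 0.002, 0.002]
ft_force: [7.0, 2.3, -6.2]
grip_width: 0.0074
```

Request:
arm_command:
  translation:
    - [0,0,0]
    - [0,0,0]
    - [0,0,0]
    - [0,0,0]
    - [0,0,0]
  turn: [0,0,0,0,0]
  hand: [1,1,1,1,1]

```text
clock: 8.03
eef_pos: [0.5389, 0.0657, 0.1155]
tool_rot: [0.618, 0.786, 0.002, 0.002]
ft_force: [7.4, 1.8, -5.9]
grip_width: 0.007
```

Request:
arm_command:
  translation:
    - [0,0,0]
    - [0,0,0]
    - [0,0,0]
    - [0,0,0]
    - [0,0,0]
  turn: [0,0,0,0,0]
  hand: [1,1,1,1,1]

```text
clock: 8.45
eef_pos: [0.5389, 0.0657, 0.1155]
tool_rot: [0.618, 0.786, 0.002, 0.002]
ft_force: [7.4, 2.2, -6.8]
grip_width: 0.0067
```

Request:
arm_command:
  translation:
    - [0,0,0]
    - [0,0,0]
    - [0,0,0]
    - [0,0,0]
    - [0,0,0]
  turn: [0,0,0,0,0]
  hand: [1,1,1,1,1]

```text
clock: 8.87
eef_pos: [0.5389, 0.0656, 0.1155]
tool_rot: [0.618, 0.786, 0.002, 0.002]
ft_force: [7.4, 1.6, -6.3]
grip_width: 0.007
```

Request:
arm_command:
  translation:
    - [0,0,0]
    - [0,0,0]
    - [0,0,0]
    - [0,0,0]
    - [0,0,0]
  turn: [0,0,0,0,0]
  hand: [1,1,1,1,1]

```text
clock: 9.28
eef_pos: [0.5389, 0.0657, 0.1155]
tool_rot: [0.618, 0.786, 0.002, 0.002]
ft_force: [7.4, 1.2, -6.4]
grip_width: 0.0071
```

Request:
arm_command:
  translation:
    - [0,0,0]
    - [0,0,0]
    - [0,0,0]
    - [0,0,0]
    - [0,0,0]
  turn: [0,0,0,0,0]
  hand: [1,1,1,1,1]

```text
clock: 9.7
eef_pos: [0.5389, 0.0657, 0.1155]
tool_rot: [0.618, 0.786, 0.002, 0.002]
ft_force: [7.3, 2.0, -6.2]
grip_width: 0.0072
```

Request:
arm_command:
  translation:
    - [0,0,0]
    - [0,0,0]
    - [0,0,0]
    - [0,0,0]
    - [0,0,0]
  turn: [0,0,0,0,0]
  hand: [1,1,1,1,1]

```text
clock: 10.12
eef_pos: [0.5389, 0.0656, 0.1155]
tool_rot: [0.618, 0.786, 0.002, 0.002]
ft_force: [7.2, 1.7, -5.7]
grip_width: 0.0071
```

Request:
arm_command:
  translation:
    - [0,0,0]
    - [0,0,0]
    - [0,0,0]
    - [0,0,0]
    - [0,0,0]
  turn: [0,0,0,0,0]
  hand: [1,1,1,1,1]

```text
clock: 10.53
eef_pos: [0.5389, 0.0657, 0.1155]
tool_rot: [0.618, 0.786, 0.002, 0.002]
ft_force: [8.3, 1.9, -6.0]
grip_width: 0.0074
```

```bash
python3 -c "from h import *;check('w8')"
```

```text
10.5333 [0.5389 0.0657 0.1155] [0.6177 0.7864 0.0023 0.0018] 0.007367244159100339 [ 8.3087  1.9437 -5.9966]
pointer_tip [ 81.2 323.6] 0.91 [0.5197 0.1526 0.08  ] 0.5409860332238258
index_line [ 74.7 320.5] 0.58 [0.5173 0.1553 0.08  ] 0.539346422373338
```

View pics/w8c.png

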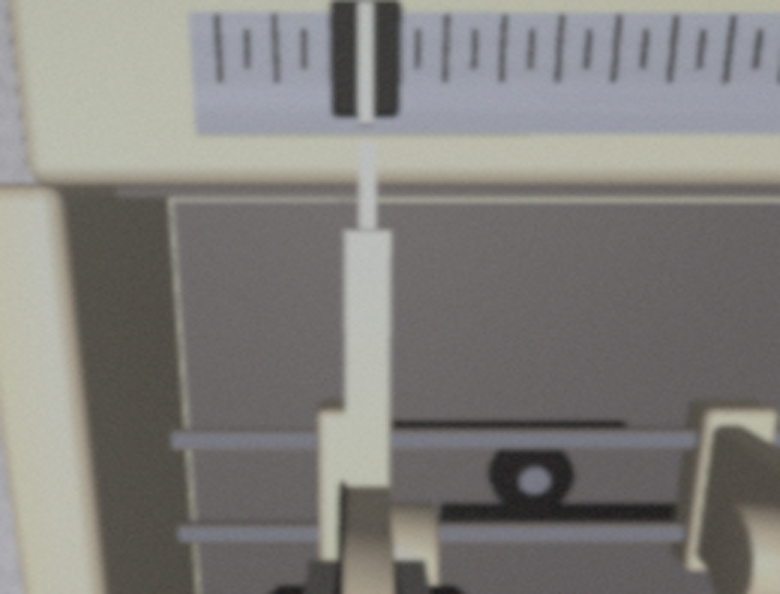

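Unchanged after 3.9 s: tip (368,147), line (366,122), and the index is still at its place on the scale. I'm handing in while holding.

```bash
python3 -c "from workcell import *;job_done()"
```

```text
the job is handed in; nothing more can be done
```

The near roll guide is pulled out with its pointer on the index line, and I handed the job in at about 10.5 s of the 38 s with the gripper still holding it. `job_done()` reports no verdict, so these are my own checks.

- **Pull:** I gripped the guide's plate between the pads and drew it out in three smooth steps, about 19 mm in all.
- **Hold:** it stayed still for about 3.9 s. The tool position stayed within 0.1 mm and the measured force was steady at roughly 7–8 N along the pull.
- **Alignment:** in the last wrist picture the pointer and line agree within about 0.5 mm. The trained network read 1.6 mm short of the line in that same picture and 0.9 mm just before the hold. All of these are inside the 3 mm limit.
- **Width index:** it looked unmoved on its scale, and its measured position varied by about 1.5 mm between pictures, which is within the noise.
- **Surroundings:** I never went near the roll, stapler or pen pot, but I did not re-measure them at the end.

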